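# Load a tile drilling jig and seat its template

### The arm

A 6-joint arm with a two-finger parallel gripper is mounted at the origin on the work surface. World frame = base frame: x ahead of the robot, y to its left, z up, the work surface at z = 0. Lengths are in m, angles in rad, forces in N, time in s.
With the tool pointing down it reaches from about 0.275 to 1 m from the base axis. Payload 8.4 kg.
Tool frame: the origin (TCP) lies midway between the tips of the shut fingers; the grasp point (between the pads) lies 19 mm behind it; z points along the fingers, y is the direction in which the jaws open and shut (so a half turn about z gives the same grasp; the last joint's range is limited). The gripper opens to 85 mm and grips with 20 to 120 N. Pads are 22 mm wide; open, the fingers measure 114 mm over their backs; the gripper's body (76 mm by 85 mm) begins 54 mm behind the grasp point. The pads swing forward as they close: fully open they stand 13 mm farther back than shut.
Start: joints at [-1.109, 0.353, 1.633, -0, 1.155, -0.002], TCP at [0.28, -0.559, 0.231] pointing down, gripper open.
Joint ranges: [-2.63, 2.63], [-0.92, 2.1], [0.06, 2.66], [-1.3, 4.44], [0, 2.69], [-3.02, 3.02]. Speed limits (rad/s): [2.22, 2.22, 2.79, 3.14, 3.14, 3.14].

### API

Orientations are given as a unit quaternion [w, x, y, z].
In Python, from plant import r gives the robot as it stands. The module is installed in compiled form; this text tells all that it offers.
- The arm moves only by the tool step_arm, never from a script. Its argument "rows" is a list that holds one entry, the list of rows, each a list of 5 numbers: the shift along the tool's x, y, z scaled (see below), then the turn about the tool's z scaled (see below), then the gripper command: -1 is shut, 1 is fully open, values between are in proportion. In form: [[[dx, dy, dz, turn, jaw], ...]]. A call has 1 to 20 rows; each row is the pose to reach, as a shift and turn from the pose measured when the call began, along the tool's axes at that moment; what a row does not reach only later rows make up. The controller multiplies each number of a shift by 0.3 m and each number of a turn by 120 degrees. A row lasts 1/12 s, in which the tool goes at most 41.7 mm and 7.16 degrees, less where a joint would pass 70% of its speed; a pose out of reach is approached as far as the arm can. A call with a number of a shift or a turn outside -1 to 1 is refused whole. A call with a gripper value outside its range is refused whole. The fingers move at their own pace and stop on an object; "squeeze" is the grip in N (left out, the last holds). Time passes only in rows, so rows that repeat a pose let the fingers close. It gives the time, the measured TCP pose, the force and the opening at its end, in the units of the state.
- r.get_state(): the state, without advancing time (a new reading comes with each control period).
- r.read_camera(name): name is "scene" or "top"; returns a dict with "img" (480x640x3 uint8, blue, green, red), "intrinsics" (3x3 intrinsics, pixels), "rvec" (rotation vector, rad) and "tvec" (3), from world to camera coordinates, as OpenCV has them. Camera axes: x right, y down, z forward; pixel columns grow to the right and rows downward; lengths in m; the calibration is good to about 2 mm. A picture is of the moment at which its call begins. There is no depth.
- r.finish_job(): hands the job in, once; it reports no verdict.
Trained networks look in a picture, given as the dict that the camera call returned (one of the last four; its "shot" number tells which), for a name from the list of things; names that differ only in an ending like _2 or _b are one class to them, and where a whole thing is asked for, a point or a joint stands for the part that bears it (a point fixed in the world has none). Each returns a list of dicts, best first, with "conf" (0 to 1); they miss things now and then, are a little off and sometimes report something else, mostly with a low value. They report only what shows in the picture. A call takes as long as a camera call.
- r.masks_of(query, picture): "region" (480x640 bool, what is visible of it) and "rect" ([centre column, centre row, width, height] in pixels, round what is visible of it).
The state is a dict: "time_s": time; "joints": joint angles; "qvel": joint speeds; "joint_efforts": joint torques, N m; "ee_pos": TCP position; "tool_rot": TCP orientation; "contact_force": force on the tool from outside, world axes, zero at the start; "ft_torque": the same for the moment, N m; "gripper_width": opening from 0.0 (shut) to 1.0 (fully open).
Only numpy, scipy, OpenCV 4.12 (cv2) and the standard library are available. Lean on these libraries where they do the work, as an engineer would, in place of code of your own. Each camera call takes 0.05 s, during which the arm holds its last target. There are 200 camera calls.

### The job

Slide the loose tile flat across the bench into the mouth of the drilling jig until it is home against the stop. Then take the drilling template off its sloping rest by its handle, feel for the jig's two locating pins, and lower the template over them, still held, until it lies flush on the jig; let go of it there, without pressing hard and without disturbing the other things on the bench.

Things in the scene. Friction and masses are not known exactly. Their poses are not given: they have to be found in the camera images.
- jig: Fixed plywood drilling jig: a U of two fences and a stop bar, 14 mm high, open towards its -y. Origin on the bench, at the centre of the homed tile's place; z up. Fences run from y = -50 to +68 mm, inner faces at x = +-56, outer at +-88 mm; stop bar's face at y = +50 mm, bar 18 mm thick. It carries two steel locating pins (see jig_top).
- jig_mouth (a point): Middle of the jig's mouth on the bench: x = 0, y = -50 mm in the jig's frame, axes as the jig's. Short flared lead-ins, 14 mm high, reach from the fence ends here outwards to y = -77 mm, opening to about x = +-74 mm.
- jig_top (a point): Point 14 mm above the jig's origin, level with the fence tops; axes as the jig's. Round pins with 6 mm tapered noses rise 16 mm above it: 14 mm thick at x = +71 mm, 10 mm thick at x = -71 mm. They stand in slots on one locked slide, so both share one y, set anew each time between -15 and +15 mm and not reported: find it by touch or sight.
- tile: Loose stone-look tile, 100 x 100 x 10 mm, about 0.24 kg, flat on the bench outside the jig's mouth. Origin at the centre of its underside, z up. Home: its centre at the jig's origin, its edge against the stop.
- template: Loose aluminium plate 180 (x) x 100 (y) x 8 mm, 0.45 kg, with a handle. Origin: centre of its underside, z to its upper side. Holes: 16 mm at x = +71, 12 mm at x = -71 (y = 0) for the thick and thin pins, so seated its x points as the jig's x; two 20 mm drill holes at y = +-22. Starts on the rest sloping 35 degrees, its +x end uphill and away from the robot, upper side leaning to the robot.
- template_handle (a point): Middle of the template's black bridge handle, 40 mm above the plate's underside, axes as the template's. Bar 86 mm long in x, 14 mm thick in y, 20 mm high in z (30 to 50 mm above the underside), on two 14 mm posts at x = +-36 mm. Grip it across its thickness, in the middle.
- rest: Fixed plywood sloping rest, about 165 x 120 mm in plan and 130 mm high, its board sloping up at 35 degrees along its +x (away from the robot), with an 8 mm lip at the low end. Origin on the bench under its centre, z up.
- tub: Bystander: loose white round tub, 80 mm diameter, 100 mm high; origin at the centre of its underside. Leave it alone.
- tape: Bystander: loose roll of paper tape lying flat, 100 mm diameter, 40 mm high; origin at the centre of its underside. Leave it alone.
- mallet: Bystander: loose hammer lying along its own x axis, about 0.3 m long; origin at its underside. Leave it alone.

How it is judged:
By the outcome, as a careful person would: the job done as asked, in the order asked, and still so for the second after the job is handed in, with the robot touching nothing.
It also fails if it takes over 72 s, if anything falls off the work surface, if the arm or the gripper's body presses on something with over 40 N, if the wrist force passes 120 N, or if a joint passes its speed limit or range.

## Working session

There is one attempt and no reset: what is moved stays moved. The work goes in short steps, Python scripts to look and compute and a tool call to move; the robot and the scene stay as the last step left them, time stands still between calls to the robot, and variables do not carry over. Pictures are saved under pics/ and viewed, about 8 in all and at most 12, crops included, and the job is handed in when it is done.

Besides the shell and the picture viewer there is one more tool, called after ">>>" in YAML: its name, and indented under it one key for each argument. step_arm: Moves the arm, as the interface text tells. Its arguments: {"type":"object","properties":{"rows":{"type":"array","items":{"type":"array","items":{"type":"array","items":{"type":"number","minimum":-1,"maximum":1}}}},"squeeze":{"type":"number"}},"required":["rows"]}

```bash
mkdir -p pics
cat > h.py <<'E'
import numpy as np, cv2
from plant import r
def P(c):
    R=cv2.Rodrigues(np.array(c["rvec"],float))[0]; return np.array(c["intrinsics"],float),R,np.array(c["tvec"],float).ravel()
def px2w(c,uv,z=0.):
    K,R,t=P(c); d=R.T@np.linalg.solve(K,np.array([uv[0],uv[1],1.])); o=-R.T@t
    return o+d*(z-o[2])/d[2]
def w2px(c,p):
    K,R,t=P(c); return cv2.projectPoints(np.atleast_2d(np.array(p,float)),np.array(c["rvec"],float),t,K,None)[0][:,0]
E
python3 - <<'E'
from h import *
print(r.get_state())
for n in("top","scene"):
    c=r.read_camera(n); cv2.imwrite(f"pics/{n}0.png",c["img"])
    K,R,t=P(c); print(n,K[0,0],"pos",-R.T@t,"fwd",R[2])
    for q in("jig","tile","template","template_handle","rest","tub","tape","mallet"):
        for m in r.masks_of(q,c)[:1]:
            g=m["region"].astype(np.uint8); cn=max(cv2.findContours(g,0,1)[0],key=cv2.contourArea)
            print(q,round(m["conf"],2),np.round(m["rect"]),"w0",px2w(c,m["rect"][:2]).round(3)[:2],"minrect",cv2.minAreaRect(cn))
E
```

```text
{'time_s': 0.0, 'joints': array([-1.10939199e+00,  3.53672355e-01,  1.63412819e+00, -2.19552515e-05,
        1.15518832e+00, -2.42466963e-03]), 'qvel': array([ 0.00015903,  0.00061929,  0.00077205, -0.00080054,  0.00016493,
        0.00053134]), 'joint_efforts': array([-3.68285109e-04, -6.05257559e+01, -3.42063260e+01, -6.59568127e-05,
        9.59810510e-03,  7.72760177e-05]), 'ee_pos': array([ 0.27938062, -0.55855523,  0.2305491 ]), 'tool_rot': array([-6.77521966e-04,  9.73226890e-01,  2.29845454e-01, -1.68583040e-04]), 'contact_force': array([ 0.1678854 ,  0.4121759 , -1.15422139]), 'ft_torque': array([0.00221658, 0.00726311, 0.06148138]), 'gripper_width': 0.9991246345429372}
top 488.4354352861953 pos [0.50943487 0.06088639 1.31270199] fwd [ 0.09427464 -0.01005638 -0.99549544]
jig 0.95 [303. 266.  57.  66.] w0 [0.563 0.096] minrect ((302.9836120605469, 267.1802978515625), (55.40788269042969, 67.35859680175781), 5.19442892074585)
template 0.85 [486. 271.  62.  68.] w0 [ 0.552 -0.396] minrect ((483.556640625, 272.1981201171875), (42.401920318603516, 69.14599609375), 17.7446708679199
[... 1323 characters left out ...]
 [ 0.472 -0.402] minrect ((183.38699340820312, 202.32156372070312), (30.131881713867188, 60.79880905151367), 57.65255355834961)
rest 0.74 [184. 220.  74.  52.] w0 [ 0.54  -0.379] minrect ((186.79074096679688, 224.1420440673828), (46.07041549682617, 74.13629913330078), 80.94210815429688)
tub 0.78 [239. 296.  42.  45.] w0 [ 0.753 -0.175] minrect ((236.85296630859375, 294.4117736816406), (46.324302673339844, 33.95498275756836), 75.96376037597656)
tape 0.82 [318. 307.  40.  43.] w0 [0.757 0.028] minrect ((319.0, 307.5), (43.0, 40.0), 90.0)
mallet 0.93 [501. 225.  58.  81.] w0 [0.444 0.49 ] minrect ((490.1394958496094, 229.32579040527344), (91.99292755126953, 33.6068229675293), 51.56269836425781)
```

Run:
```python
import cv2
a=cv2.imread("pics/top0.png")[150:350,260:540]; cv2.imwrite("pics/topc.png",cv2.resize(a,None,fx=2.8,fy=2.8,interpolation=2))
a=cv2.imread("pics/scene0.png")[160:320,140:420]; cv2.imwrite("pics/scenec.png",cv2.resize(a,None,fx=2.8,fy=2.8,interpolation=2))
```

```text
(no output)
```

View pics/topc.png

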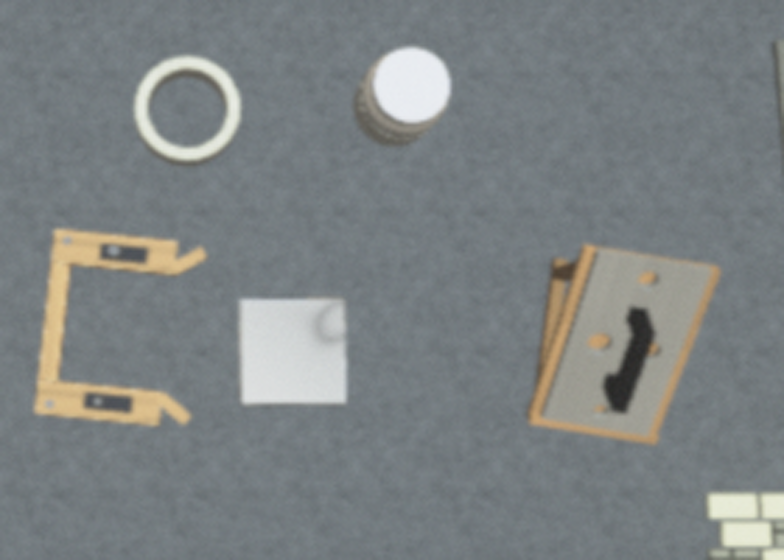

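View pics/scenec.png

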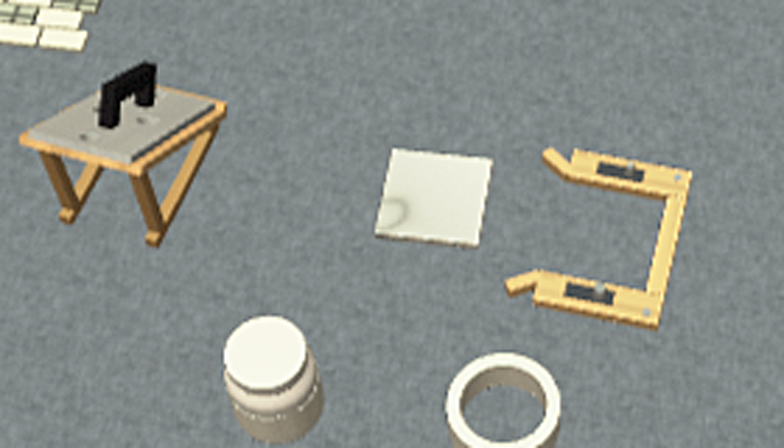

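The overhead view shows the jig at left, opening to −y (right), with its pins in the slots near crop pixels (113,250) and (97,400). The tile is at (293,350), slightly yawed, and the template on its rest is at (630,340), uphill towards the top. The tub and tape are well clear at +x. Next I'll fit the models to the masks.

```bash
cat >> h.py <<'E'
from scipy.optimize import minimize
from scipy.spatial.transform import Rotation as Ro
def box(x0,x1,y0,y1,z0,z1): return np.array([[x,y,z] for x in(x0,x1) for y in(y0,y1) for z in(z0,z1)],float)/1000
def fl(s): # flared lead-in
    return np.array([[s*x,y,z] for x,y in((56,-50),(66,-50),(74,-77),(82,-73)) for z in(0,14)],float)/1000
JIG=[box(56,88,-50,68,0,14),box(-88,-56,-50,68,0,14),box(-88,88,50,68,0,14),fl(1),fl(-1)]
TILE=[box(-50,50,-50,50,0,10)]
TEMP=[box(-90,90,-50,50,0,8),box(-43,43,-7,7,30,50),box(29,43,-7,7,8,30),box(-43,-29,-7,7,8,30)]
S=4
def render(c,parts,R,t,win):
    u0,v0,u1,v1=win; im=np.zeros(((v1-v0)*S,(u1-u0)*S),np.uint8)
    for p in parts:
        q=(w2px(c,p@R.T+t)-[u0,v0]+.5)*S-.5
        cv2.fillConvexPoly(im,cv2.convexHull(np.round(q*16).astype(np.int32)),255,shift=4)
    return cv2.resize(im,(u1-u0,v1-v0),interpolation=cv2.INTER_AREA)/255.
def fit(views,parts,x0,pitch=0,zfree=False):
    w=[]
    for c,m in views:
        ys,xs=np.nonzero(m); win=(xs.min()-8,ys.min()-8,xs.max()+9,ys.max()+9); w.append((c,m[win[1]:win[3],win[0]:win[2]].astype(float),win))
    def f(x):
        R=Ro.from_euler("ZY",[x[2],-pitch]).as_matrix(); t=[x[0],x[1],x[3] if zfree else 0]
        return sum(np.abs(render(c,parts,R,t,win)-m).sum()/m.sum() for c,m,win in w)
    n=4 if zfree else 3; x=np.array(x0,float)[:n]
    for d in(.02,.008,.003):
        sim=np.vstack([x,x+np.diag([d,d,d*8,d][:n])]); x=minimize(f,x,method="Nelder-Mead",options=dict(initial_simplex=sim,xatol=1e-5,fatol=1e-5)).x
    return x,f(x)/len(views)
def mask(q,c):
    m=r.masks_of(q,c); return m[0]["region"].astype(np.uint8) if m else None
E
python3 - <<'E'
from h import *
T=r.read_camera("top"); C=r.read_camera("scene")
jt,jc=mask("jig",T),mask("jig",C)
for v in([(T,jt)],[(C,jc)],[(T,jt),(C,jc)]): print("jig",fit(v,JIG,[.56,.1,-.05]))
g=T["img"].min(2); tt=np.zeros_like(g); tt[245:305,338:392]=g[245:305,338:392]>165
tc=mask("tile",C)
print("tile scene", fit([(C,tc)],TILE,[.54,-.07,0])); print("tile top",tt.sum(),fit([(T,tt)],TILE,[.54,-.07,0]))
pt,pc=mask("template",T),mask("template",C)
for y in(0,-.25):
  for v in([(T,pt)],[(T,pt),(C,pc)]): print("temp",fit(v,TEMP,[.53,-.38,y,.08],np.deg2rad(35),True))
E
```

```text
jig (array([ 0.56245209,  0.10004098, -0.09364547]), np.float64(0.16848351325548946))
jig (array([ 0.55911216,  0.10089023, -0.10132292]), np.float64(0.09537159059143006))
jig (array([ 0.56089044,  0.10044001, -0.10052195]), np.float64(0.15558058716289555))
tile scene (array([ 0.53608898, -0.0682091 , -0.00603139]), np.float64(0.05470834101665745))
tile top 1380 (array([ 0.54015168, -0.06825531, -0.00068148]), np.float64(0.037300369423131564))
temp (array([ 0.5463096 , -0.35617118, -0.15291222,  0.08764001]), np.float64(0.035054384017758046))
temp (array([ 0.54611493, -0.35608992, -0.15486795,  0.08733679]), np.float64(0.05549062336419878))
temp (array([ 0.54622311, -0.35471612, -0.15163346,  0.09171981]), np.float64(0.0347480577136515))
temp (array([ 0.54631828, -0.35604522, -0.1532411 ,  0.08724165]), np.float64(0.05526587480965578))
```

```bash
cat >> h.py <<'E'
def yaw(s=None):
    s=s or r.get_state(); w,x,y,z=s["tool_rot"]; X=Ro.from_quat([x,y,z,w]).as_matrix()[:,0]; return np.arctan2(X[1],X[0])
def go(p,a=None):
    s=r.get_state(); w,x,y,z=s["tool_rot"]; R=Ro.from_quat([x,y,z,w]).as_matrix(); a0=yaw(s)
    d=R.T@(np.array(p)-s["ee_pos"])/.3; t=0 if a is None else -np.rad2deg((a-a0+np.pi)%(2*np.pi)-np.pi)/120
    print("t",round(s["time_s"],2),"p",s["ee_pos"].round(4),"a",round(a0,4),"q",np.round(s["joints"],2),"F",np.round(s["contact_force"],1),"w",round(s["gripper_width"],3),"-> row",d.round(4),round(t,4))
def J(x,y,z=0,o=(.5609,.1004,-.1005)): c,s=np.cos(o[2]),np.sin(o[2]); return [o[0]+c*x-s*y,o[1]+s*x+c*y,z]
E
python3 - <<'E'
from h import *
go([.538,-.155,.23],np.pi/2-.003)
E
```

```text
t 1.25 p [ 0.2796 -0.559   0.2313] a 0.4638 q [-1.11  0.35  1.63 -0.    1.16 -0.  ] F [-0.4  0.3 -0.1] w 0.999 -> row [ 1.3727 -0.8189  0.0043] -0.5271
```

>>> step_arm:
  rows:
    - [[0.96,-0.57,0,-0.37,0.2],[0.96,-0.57,0,-0.37,0.2],[0.96,-0.57,0,-0.37,0.2],[0.96,-0.57,0,-0.37,0.2],[0.96,-0.57,0,-0.37,0.2],[0.96,-0.57,0,-0.37,0.2],[0.96,-0.57,0,-0.37,0.2],[0.96,-0.57,0,-0.37,0.2],[0.96,-0.57,0,-0.37,0.2],[0.96,-0.57,0,-0.37,0.2]]

```text
time_s: 2.08
ee_pos: [0.4618, -0.2753, 0.2314]
tool_rot: [0.0, 0.813, 0.582, 0.0]
contact_force: [-0.1, -0.6, 0.4]
gripper_width: 0.599
```

Run:
```python
from h import *
go([.538,-.155,.03],np.pi/2-.003)
```

```text
t 2.08 p [ 0.4618 -0.2753  0.2314] a 1.2427 q [-0.54  0.22  1.82  0.    1.1  -0.21] F [-0.1 -0.6  0.4] w 0.599 -> row [0.4615 0.1109 0.6715] -0.1552
```

>>> step_arm:
  rows:
    - [[0.462,0.111,0.0,-0.155,0.2],[0.462,0.111,0.0,-0.155,0.2],[0.462,0.111,0.1,-0.155,0.2],[0.462,0.111,0.3,-0.155,0.2],[0.462,0.111,0.45,-0.155,0.2],[0.462,0.111,0.58,-0.155,0.2],[0.462,0.111,0.67,-0.155,0.2],[0.462,0.111,0.7,-0.155,0.2],[0.462,0.111,0.72,-0.155,0.2],[0.462,0.111,0.735,-0.155,0.2],[0.462,0.111,0.75,-0.155,0.2]]

```text
time_s: 3.0
ee_pos: [0.5388, -0.156, 0.0072]
tool_rot: [0.001, 0.709, 0.706, 0.0]
contact_force: [0.6, 0.3, 0.2]
gripper_width: 0.601
```

Run:
```python
from h import *
go([.538,-.155,.003],np.pi/2-.003)
c=r.read_camera("scene"); m=c["img"]; cv2.imwrite("pics/s2.png",cv2.resize(m[170:290,230:410],None,fx=4,fy=4,interpolation=2))
```

```text
t 3.0 p [ 0.5388 -0.156   0.0072] a 1.5663 q [-0.28  0.56  1.92 -0.    0.66 -0.28] F [0.6 0.3 0.2] w 0.601 -> row [ 0.0035 -0.0027  0.0142] -0.0007
```

View pics/s2.png

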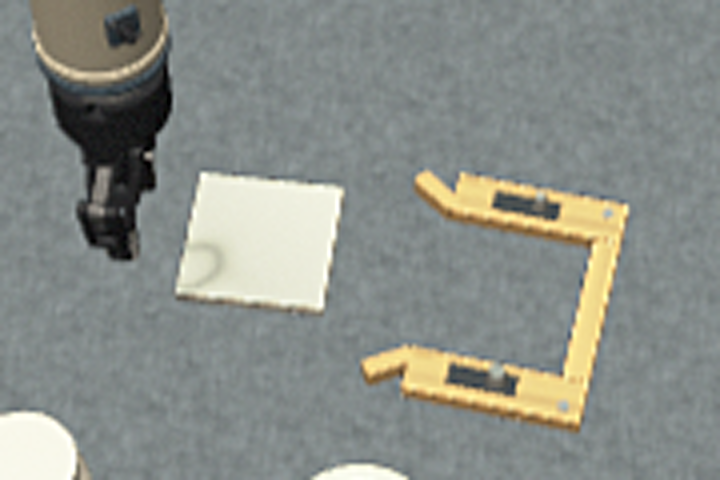

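The fingers at crop (120,245) are down behind the tile's rear edge at (190,240), and the way to the mouth is clear. I'll lower a little more, watching the force.

>>> step_arm:
  rows:
    - [[0,0,0.01,0,0.2],[0,0,0.02,0,0.2],[0,0,0.025,0,0.2]]

```text
time_s: 3.3
ee_pos: [0.5397, -0.1563, 0.0006]
tool_rot: [0.002, 0.709, 0.706, 0.001]
contact_force: [0.2, 0.3, -0.0]
gripper_width: 0.597
```

Run:
```python
from h import *
go(J(-.003,-.068,.001),np.pi/2-.1005)
go(J(0,-.061,.001),np.pi/2-.1005)
```

```text
t 3.3 p [ 0.5397 -0.1563  0.0006] a 1.5663 q [-0.28  0.57  1.92 -0.    0.65 -0.28] F [ 0.2  0.3 -0. ] w 0.597 -> row [ 0.6314  0.0353 -0.0021] 0.0459
t 3.3 p [ 0.5397 -0.1563  0.0006] a 1.5663 q [-0.28  0.57  1.92 -0.    0.65 -0.28] F [ 0.2  0.3 -0. ] w 0.597 -> row [ 0.6536  0.0475 -0.0021] 0.0459
```

>>> step_arm:
  rows:
    - [[0.03,0,0,0,0.2],[0.06,0,0,0,0.2],[0.09,0,0,0,0.2],[0.115,0,0,0,0.2],[0.14,0.001,0,0.002,0.2],[0.165,0.003,0,0.005,0.2],[0.19,0.006,0,0.008,0.2],[0.215,0.009,0,0.012,0.2],[0.24,0.012,0,0.016,0.2],[0.265,0.015,0,0.02,0.2],[0.29,0.018,0,0.024,0.2],[0.315,0.021,0,0.028,0.2],[0.34,0.024,0,0.032,0.2],[0.365,0.027,0,0.036,0.2],[0.39,0.029,0,0.04,0.2],[0.415,0.031,0,0.043,0.2],[0.44,0.033,0,0.046,0.2],[0.46,0.034,0,0.046,0.2],[0.46,0.034,0,0.046,0.2]]

```text
time_s: 4.88
ee_pos: [0.5505, -0.017, 0.0003]
tool_rot: [0.002, 0.742, 0.671, 0.001]
contact_force: [-0.1, 0.5, -0.2]
gripper_width: 0.599
```

Run:
```python
from h import *
go(J(-.001,-.068,.001),np.pi/2-.1005)
c=r.read_camera("scene"); m=mask("tile",c); x,e=fit([(c,m)],TILE,[.56,.03,-.1]); print("tile",x,e)
o=(.5591,.1009); d=x[:2]-o; print("in jig (scene)",.995*d[0]-.1*d[1], .1*d[0]+.995*d[1])
```

```text
t 4.88 p [ 5.505e-01 -1.700e-02  3.000e-04] a 1.4705 q [-0.03  0.56  1.94 -0.    0.63  0.07] F [-0.1  0.5 -0.2] w 0.599 -> row [ 0.166  -0.0079 -0.0025] 0.0001
tile [ 0.55445018  0.04270035 -0.08837675] 0.060550730359257794
in jig (scene) 0.0011933963123992456 -0.05837363785595473
```

>>> step_arm:
  rows:
    - [[0.025,0,0,0,0.2],[0.05,0,0,0,0.2],[0.075,0,0,0,0.2],[0.1,0,0,0,0.2],[0.12,0,0,0,0.2],[0.14,0,0,0,0.2],[0.155,0,0,0,0.2],[0.165,0,0,0,0.2],[0.173,0,0,0,0.2],[0.179,0,0,0,0.2],[0.184,0,0,0,0.2],[0.184,0,0,0,0.2]]

```text
time_s: 5.98
ee_pos: [0.5558, 0.0374, 0.0002]
tool_rot: [0.001, 0.742, 0.671, 0.001]
contact_force: [0.4, 0.2, -0.5]
gripper_width: 0.597
```

>>> step_arm:
  rows:
    - [[0.004,0,0,0,0.2],[0.008,0,0,0,0.2],[0.012,0,0,0,0.2]]

```text
time_s: 6.23
ee_pos: [0.5561, 0.0408, 0.0002]
tool_rot: [0.001, 0.742, 0.671, 0.001]
contact_force: [-2.2, -7.5, 0.9]
gripper_width: 0.6
```

>>> step_arm:
  rows:
    - [[0.003,0,0,0,0.2],[0.006,0,0,0,0.2]]

```text
time_s: 6.4
ee_pos: [0.556, 0.041, 0.0001]
tool_rot: [0.002, 0.741, 0.671, -0.0]
contact_force: [-0.3, -18.9, 2.0]
gripper_width: 0.597
```

>>> step_arm:
  rows:
    - [[-0.03,0,0,0,0.2],[-0.08,0,0,0,0.2],[-0.08,0,-0.1,0,0.2],[-0.1,0,-0.25,0,0.4],[-0.2,0,-0.4,0,0.6],[-0.34,0,-0.55,0,0.8],[-0.46,0,-0.7,0,1],[-0.6,0,-0.84,0,1],[-0.7,0,-0.84,0,1],[-0.7,0,-0.84,0,1]]

```text
time_s: 7.23
ee_pos: [0.535, -0.1612, 0.2501]
tool_rot: [0.003, 0.741, 0.671, 0.001]
contact_force: [1.0, 0.3, 0.2]
gripper_width: 1.001
```

Run:
```python
from h import *
T=r.read_camera("top");C=r.read_camera("scene")
cv2.imwrite("pics/t3.png",np.hstack([cv2.resize(T["img"][220:310,265:355],None,fx=4.4,fy=4.4,interpolation=2),cv2.resize(C["img"][205:295,310:400],None,fx=4.4,fy=4.4,interpolation=2)]))
m=mask("tile",C)
if m is not None: print("tile",fit([(C,m)],TILE,[.56,.1,-.1]))
g=T["img"].min(2); tt=np.zeros_like(g); tt[240:300,275:335]=g[240:300,275:335]>165
print(tt.sum(),fit([(T,tt)],TILE,[.56,.1,-.1]))
# template handle target: template pose fit
R=Ro.from_euler("ZY",[-.153,-np.deg2rad(35)]).as_matrix(); h=R@[0,0,.04]+[.5462,-.356,.0874]; print("handle",h)
go([h[0],h[1],.23],-.153)
```

```text
tile (array([ 0.55945077,  0.10018485, -0.1027539 ]), np.float64(0.04785789929719842))
1404 (array([ 0.5630326 ,  0.10143728, -0.08940106]), np.float64(0.03144796380090498))
handle [ 0.52352496 -0.35250339  0.12016608]
t 7.38 p [ 0.5359 -0.1625  0.2501] a 1.4678 q [-0.3   0.23  1.76 -0.    1.14 -0.19] F [ 0.3  1.6 -0.3] w 1.002 -> row [-0.6342  0.0235  0.0693] 0.7739
```

View pics/t3.png

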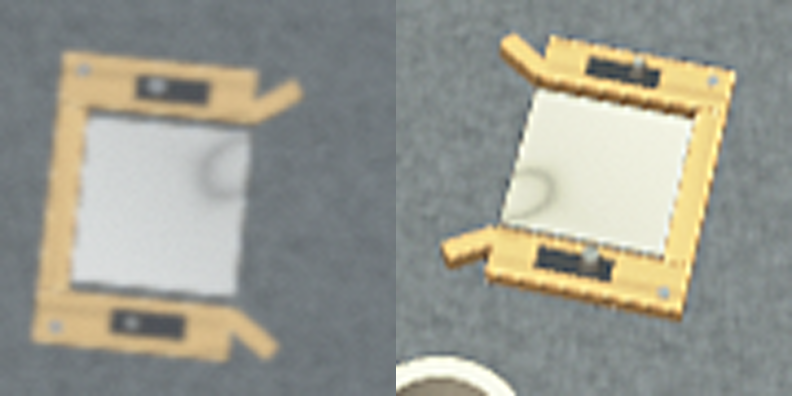

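The tile is home: it touches the stop bar and there's an even gap to each fence in both views. The pins show at top crop (157,86) and (131,322), and at scene crop (639,63) and (590,257). They sit towards the stop side of their slots. Next I'll work out the pin y and go to the handle.

Run:
```python
from h import *
T=r.read_camera("top");C=r.read_camera("scene")
for c,o,pp in((T,(.5625,.1003,-.1),[(300.7,239.5),(294.8,293.2)]),(C,(.5591,.1007,-.1),[(365.2,219.3),(354.1,263.4)])):
  for p in pp:
    for z in(.022,.03):
      d=px2w(c,p,z)[:2]-o[:2]; cs,s=np.cos(o[2]),np.sin(o[2]); print(z,"jig x,y",(np.array([[cs,s],[-s,cs]])@d).round(4))
```

```text
0.022 jig x,y [0.071  0.0086]
0.03 jig x,y [0.0703 0.0083]
0.022 jig x,y [-0.0715  0.0093]
0.03 jig x,y [-0.0713  0.009 ]
0.022 jig x,y [-0.0721  0.0114]
0.03 jig x,y [-0.0663  0.0121]
0.022 jig x,y [0.072  0.0109]
0.03 jig x,y [0.0768 0.0116]
```

>>> step_arm:
  rows:
    - [[-0.63,0.023,-0.05,0.774,1],[-0.63,0.023,-0.05,0.774,1],[-0.63,0.023,-0.05,0.774,1],[-0.63,0.023,-0.05,0.774,1],[-0.63,0.023,-0.05,0.774,1],[-0.63,0.023,-0.05,0.774,1],[-0.63,0.023,-0.05,0.774,1],[-0.63,0.023,-0.05,0.774,1],[-0.63,0.023,-0.05,0.774,1],[-0.63,0.023,-0.05,0.774,1],[-0.63,0.023,-0.05,0.774,1],[-0.63,0.023,-0.05,0.774,1],[-0.63,0.023,-0.05,0.774,1],[-0.63,0.023,-0.05,0.774,1]]

```text
time_s: 8.65
ee_pos: [0.5227, -0.3467, 0.2612]
tool_rot: [0.0, 0.997, -0.077, 0.0]
contact_force: [-1.0, -0.2, -0.1]
gripper_width: 1.001
```

Run:
```python
from h import *
C=r.read_camera("scene");T=r.read_camera("top")
cv2.imwrite("pics/s4.png",np.hstack([cv2.resize(C["img"][120:250,130:250],None,fx=3.3,fy=3.3,interpolation=2),cv2.resize(T["img"][215:345,410:530],None,fx=3.3,fy=3.3,interpolation=2)]))
go([.5235,-.3525,.101],-.153)
```

```text
t 8.75 p [ 0.5227 -0.3472  0.2617] a -0.1452 q [-0.59  0.33  1.6  -0.    1.21  1.13] F [-0.4  0.5 -0.5] w 1.002 -> row [0.0047 0.0166 0.5357] 0.0037
```

View pics/s4.png

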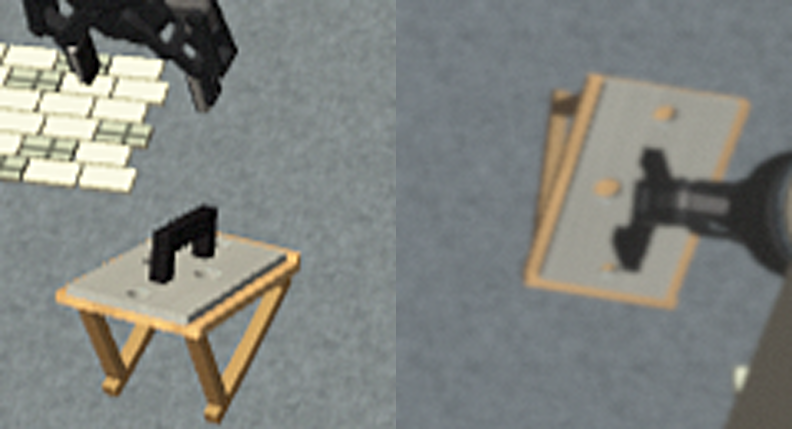

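The gripper stands above the handle, jaws across its thickness. The rest and plate are undisturbed. I'll go down now.

>>> step_arm:
  rows:
    - [[0.005,0.016,0.1,0.004,1],[0.005,0.016,0.2,0.004,1],[0.005,0.016,0.3,0.004,1],[0.005,0.016,0.38,0.004,1],[0.005,0.016,0.44,0.004,1],[0.005,0.016,0.49,0.004,1],[0.005,0.016,0.52,0.004,1],[0.005,0.016,0.535,0.004,1],[0.005,0.016,0.535,0.004,1]]

```text
time_s: 9.5
ee_pos: [0.5233, -0.3517, 0.1002]
tool_rot: [-0.0, 0.997, -0.076, -0.0]
contact_force: [-1.5, 0.5, -0.6]
gripper_width: 1.004
```

Run:
```python
from h import *
go([.5235,-.3525,.101],-.153)
C=r.read_camera("scene")
cv2.imwrite("pics/s5.png",cv2.resize(C["img"][140:260,130:250],None,fx=4.5,fy=4.5,interpolation=2))
```

```text
t 9.5 p [ 0.5233 -0.3517  0.1002] a -0.1516 q [-0.59  0.51  1.72 -0.    0.91  1.13] F [-1.5  0.5 -0.6] w 1.004 -> row [ 0.001   0.0024 -0.0025] 0.0007
```

View pics/s5.png

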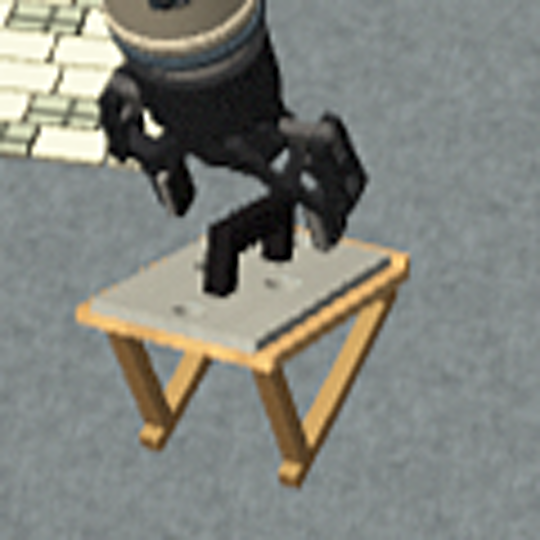

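The fingers straddle the bar at crop (245,230). I'll close, then lift a little.

>>> step_arm:
  rows:
    - [[0,0,0,0,0.3],[0,0,0,0,-0.3],[0,0,0,0,-1],[0,0,0,0,-1],[0,0,0,0,-1],[0,0,0,0,-1],[0,0,0,0,-1],[0,0,0,0,-1],[0,0,0,0,-1],[0,0,0,0,-1]]
  squeeze: 40

```text
time_s: 10.38
ee_pos: [0.524, -0.3525, 0.1017]
tool_rot: [0.001, 0.997, -0.076, 0.001]
contact_force: [-0.9, -0.8, 6.5]
gripper_width: 0.151
```

>>> step_arm:
  rows:
    - [[-0.005,0,-0.02,0,-1],[-0.01,0,-0.05,0,-1],[-0.015,0,-0.1,0,-1],[-0.02,0,-0.2,0,-1],[-0.02,0,-0.3,0,-1],[-0.02,0,-0.4,0,-1],[-0.02,0,-0.45,0,-1],[-0.02,0,-0.45,0,-1],[-0.02,0,-0.45,0,-1]]

```text
time_s: 11.13
ee_pos: [0.5178, -0.3513, 0.2372]
tool_rot: [0.001, 0.997, -0.076, 0.001]
contact_force: [-0.4, 0.7, -4.6]
gripper_width: 0.156
```

Run:
```python
from h import *
C=r.read_camera("scene")
cv2.imwrite("pics/s6.png",cv2.resize(C["img"][60:260,90:290],None,fx=2.8,fy=2.8,interpolation=2))
go([.43,-.2,.2],-.1)
s=r.get_state(); print(s["ft_torque"],s["contact_force"])
```

```text
t 11.18 p [ 0.5171 -0.3508  0.2357] a -0.1519 q [-0.6   0.35  1.63 -0.    1.16  1.12] F [-0.6  1.2 -4.4] w 0.153 -> row [-0.3631 -0.4531  0.1189] -0.0248
[0.05957727 0.13442325 0.03604442] [-0.57703994  1.18834045 -4.3868505 ]
```

View pics/s6.png

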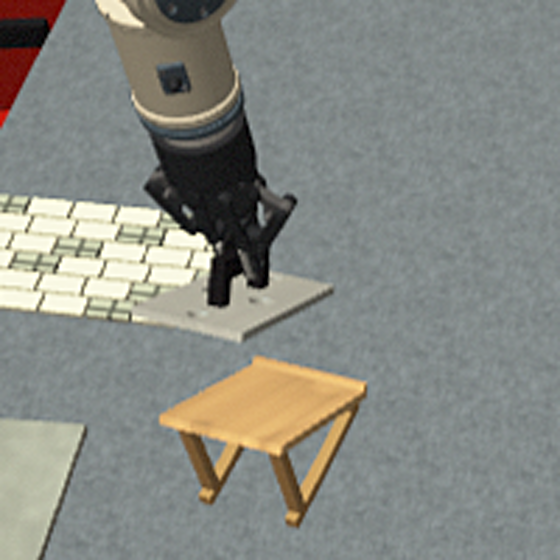

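The plate hangs from the grip, clear of the rest, and looks still pitched. I'll measure the pitch, then try the lightest squeeze so it swings level.

>>> step_arm:
  rows:
    - [[0,0,0,0,-1],[0,0,-0.03,0,-1],[0,0,0,0,-1],[0,0,0,0,-1]]
  squeeze: 20

```text
time_s: 11.52
ee_pos: [0.5166, -0.3505, 0.234]
tool_rot: [-0.0, 0.997, -0.076, -0.001]
contact_force: [-0.1, -0.2, -4.7]
gripper_width: 0.157
```

```bash
cat >> h.py <<'E'
def held():
    C=r.read_camera("scene");T=r.read_camera("top"); s=r.get_state(); a=yaw(s); g=s["ee_pos"]+[0,0,.019]
    w=[]
    for c in(C,T):
        m=mask("template",c)
        if m is None or m.sum()<300: print("no mask"); continue
        ys,xs=np.nonzero(m); win=(xs.min()-8,ys.min()-8,xs.max()+9,ys.max()+9); w.append((c,m[win[1]:win[3],win[0]:win[2]].astype(float),win))
    # only the plate: penalise mask/plate mismatch in the part not hidden by the hand
    out=[]
    for vs in(w[:1],w):
        def f(x):
            R=Ro.from_euler("ZY",[a+x[2],-x[3]]).as_matrix(); t=g+[x[0],x[1],x[4]]-R@[0,0,.04]
            return sum(np.abs(render(c,TEMP[:1],R,t,win)-m).sum()/m.sum() for c,m,win in vs)
        b=min((minimize(f,[0,0,0,p,0],method="Nelder-Mead",options=dict(initial_simplex=np.vstack([[0,0,0,p,0],np.diag([.006,.006,.05,.15,.006])+[0,0,0,p,0]]),xatol=1e-4,fatol=1e-4)) for p in(0,.3,.6)),key=lambda q:q.fun)
        print("held dx,dy,dyaw,pitch,dz",b.x.round(4),"deg",np.rad2deg(b.x[3]).round(1),round(b.fun/max(len(vs),1),3))
    return C,T
E
python3 - <<'E'
from h import *
held()
go([.43,-.2,.2],-.1)
E
```

```text
held dx,dy,dyaw,pitch,dz [-0.0064 -0.0041  0.0115  0.6064 -0.0101] deg 34.7 0.103
held dx,dy,dyaw,pitch,dz [-2.000e-04 -3.000e-04  1.540e-02  6.138e-01 -2.500e-03] deg 35.2 0.209
t 11.72 p [ 0.517  -0.3507  0.2353] a -0.152 q [-0.6   0.35  1.63 -0.    1.16  1.12] F [ 0.1 -0.3 -3.8] w 0.159 -> row [-0.3626 -0.4528  0.1178] -0.0248
```

It still hangs at 35°, so it doesn't swing. I'll level it by lowering its low edge onto clear bench near (0.42, −0.12). It will turn in the light grip, and I'll follow the arc.

Run:
```python
from h import *
go([.47,-.12,.235],-.1)
go([.47,-.12,.08],-.1)
```

```text
t 11.72 p [ 0.517  -0.3507  0.2353] a -0.152 q [-0.6   0.35  1.63 -0.    1.16  1.12] F [ 0.1 -0.3 -3.8] w 0.159 -> row [-0.2713 -0.7366  0.0011] -0.0248
t 11.72 p [ 0.517  -0.3507  0.2353] a -0.152 q [-0.6   0.35  1.63 -0.    1.16  1.12] F [ 0.1 -0.3 -3.8] w 0.159 -> row [-0.2709 -0.7366  0.5178] -0.0248
```

>>> step_arm:
  rows:
    - [[-0.02,-0.06,0,0,-1],[-0.06,-0.16,0,-0.01,-1],[-0.1,-0.28,0,-0.015,-1],[-0.15,-0.4,0,-0.02,-1],[-0.2,-0.52,0,-0.025,-1],[-0.24,-0.63,0,-0.025,-1],[-0.26,-0.7,0.05,-0.025,-1],[-0.27,-0.73,0.12,-0.025,-1],[-0.271,-0.737,0.2,-0.025,-1],[-0.271,-0.737,0.29,-0.025,-1],[-0.271,-0.737,0.37,-0.025,-1],[-0.271,-0.737,0.44,-0.025,-1],[-0.271,-0.737,0.49,-0.025,-1],[-0.271,-0.737,0.518,-0.025,-1],[-0.271,-0.737,0.518,-0.025,-1],[-0.271,-0.737,0.518,-0.025,-1]]

```text
time_s: 13.05
ee_pos: [0.4703, -0.12, 0.0802]
tool_rot: [0.0, 0.999, -0.05, -0.0]
contact_force: [0.3, -0.6, -3.4]
gripper_width: 0.159
```

Run:
```python
from h import *
held()
go([.47,-.12,.0654],-.1)
```

```text
no mask
held dx,dy,dyaw,pitch,dz [ 0.0402 -0.0209  0.0176  1.3715 -0.1099] deg 78.6 0.519
held dx,dy,dyaw,pitch,dz [ 0.0402 -0.0209  0.0176  1.3715 -0.1099] deg 78.6 0.519
t 13.25 p [ 0.4708 -0.1201  0.081 ] a -0.0997 q [-0.25  0.35  2.05 -0.    0.74  1.42] F [-0.2  0.  -3.5] w 0.155 -> row [-0.0029 -0.0001  0.052 ] 0.0001
```

>>> step_arm:
  rows:
    - [[0,0,0.025,0,-1],[0,0,0.045,0,-1],[0,0,0.054,0,-1],[0.012,0,0.062,0,-1],[0.024,0,0.07,0,-1],[0.035,0,0.079,0,-1],[0.046,0,0.087,0,-1]]

```text
time_s: 13.83
ee_pos: [0.489, -0.1224, 0.0566]
tool_rot: [0.001, 0.999, -0.05, 0.005]
contact_force: [5.6, 0.9, 7.9]
gripper_width: 0.157
```

>>> step_arm:
  rows:
    - [[0.012,0,0.01,0,-1],[0.024,0,0.02,0,-1],[0.034,0,0.031,0,-1],[0.044,0,0.042,0,-1],[0.053,0,0.054,0,-1]]

```text
time_s: 14.25
ee_pos: [0.5057, -0.1242, 0.0404]
tool_rot: [0.001, 0.999, -0.05, 0.005]
contact_force: [2.6, -0.6, 2.4]
gripper_width: 0.157
```

Run:
```python
from h import *
C=r.read_camera("scene");T=r.read_camera("top")
cv2.imwrite("pics/s7.png",np.hstack([cv2.resize(C["img"][150:270,220:340],None,fx=3.3,fy=3.3,interpolation=2),cv2.resize(T["img"][215:335,330:450],None,fx=3.3,fy=3.3,interpolation=2)]))
go([.51,-.122,.021],-.1); print(r.get_state()["ft_torque"])
```

```text
t 14.35 p [ 0.5059 -0.1242  0.0402] a -0.0998 q [-0.24  0.46  2.    0.    0.67  1.43] F [ 3.9 -0.7  1.8] w 0.156 -> row [ 0.0122 -0.0088  0.064 ] 0.0001
[-0.07109547 -0.36976645 -0.00762595]
```

View pics/s7.png

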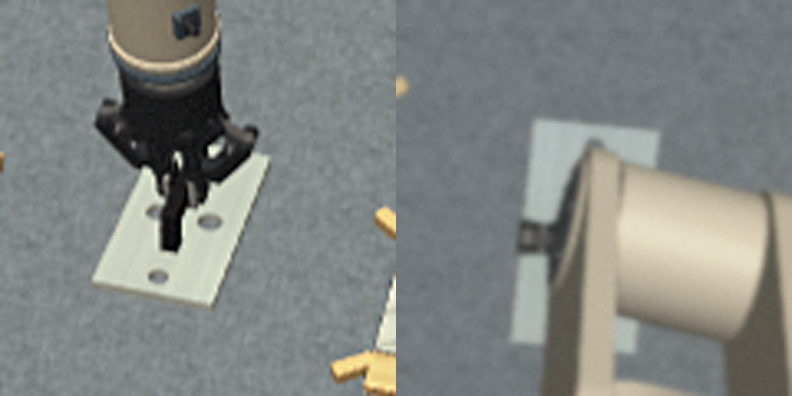

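It's turning in the grip as wanted: the plate now lies nearly flat, with its front edge at crop (150,295). Finishing the arc.

>>> step_arm:
  rows:
    - [[0.01,0,0.011,0,-1],[0.02,0,0.023,0,-1],[0.028,0,0.035,0,-1],[0.036,0,0.047,0,-1],[0.042,0,0.057,0,-1],[0.044,0,0.064,0,-1],[0.044,0,0.066,0,-1]]

```text
time_s: 14.93
ee_pos: [0.5173, -0.1252, 0.0227]
tool_rot: [0.001, 0.999, -0.05, 0.003]
contact_force: [-22.2, 3.6, 59.8]
gripper_width: 0.154
```

It's flat, but pressing at 60 N, so I'll relax upward right away and reseat the grip.

>>> step_arm:
  rows:
    - [[0,0,-0.006,0,-1],[0,0,-0.006,0,-1]]

```text
time_s: 15.1
ee_pos: [0.5174, -0.1253, 0.0249]
tool_rot: [0.001, 0.999, -0.05, 0.004]
contact_force: [0.5, 0.7, -3.4]
gripper_width: 0.154
```

Run:
```python
from h import *
go([.51,-.122,.021],-.1); print(r.get_state()["ft_torque"])
```

```text
t 15.1 p [ 0.5174 -0.1253  0.0249] a -0.0999 q [-0.24  0.5   1.98 -0.    0.66  1.43] F [ 0.5  0.7 -3.4] w 0.154 -> row [-0.0257 -0.0084  0.0127] 0.0001
[ 0.02995445 -0.01839975  0.01439317]
```

>>> step_arm:
  rows:
    - [[0,0,0,0,-1],[0,0,-0.02,0,-1],[0,0,-0.08,0,-1],[0,0,-0.18,0,-1],[0,0,-0.28,0,-1],[0,0,-0.32,0,-1],[0,0,-0.32,0,-1]]
  squeeze: 70

```text
time_s: 15.68
ee_pos: [0.5188, -0.1255, 0.1237]
tool_rot: [0.001, 0.999, -0.05, 0.006]
contact_force: [0.1, -0.3, -3.6]
gripper_width: 0.146
```

Run:
```python
from h import *
held(); go(J(0,.010,.12),-.1005)
```

```text
held dx,dy,dyaw,pitch,dz [-0.0029 -0.0074  0.1092  0.3875 -0.018 ] deg 22.2 0.242
held dx,dy,dyaw,pitch,dz [-0.0114 -0.0052  0.0654  0.4328 -0.033 ] deg 24.8 1.378
t 15.88 p [ 0.5157 -0.1248  0.1194] a -0.0998 q [-0.24  0.35  1.94 -0.    0.86  1.43] F [-0.1  1.  -5. ] w 0.152 -> row [ 0.0752 -0.7952 -0.0024] 0.0003
```

>>> step_arm:
  rows:
    - [[0.01,-0.06,0,0,-1],[0.02,-0.16,0,0,-1],[0.03,-0.28,0,0,-1],[0.04,-0.4,0,0,-1],[0.05,-0.52,0,0,-1],[0.06,-0.64,0,0,-1],[0.07,-0.73,0,0,-1],[0.075,-0.78,0,0,-1],[0.075,-0.795,0,0,-1],[0.075,-0.795,0,0,-1],[0.075,-0.795,0,0,-1]]

```text
time_s: 16.8
ee_pos: [0.561, 0.1094, 0.1183]
tool_rot: [0.001, 0.999, -0.05, 0.001]
contact_force: [-0.0, -0.3, -4.2]
gripper_width: 0.149
```

Run:
```python
from h import *
C=r.read_camera("scene"); cv2.imwrite("pics/s8raw.png",C["img"]); np.savez("cam.npz",K=C["intrinsics"],rv=C["rvec"],tv=C["tvec"])
cv2.imwrite("pics/s8.png",cv2.resize(C["img"][165:275,290:430],None,fx=5.5,fy=5.4,interpolation=2))
m=mask("template",C); print(None if m is None else m.sum())
if m is not None: cv2.imwrite("pics/m8.png",m*255)
go(J(0,.010,.12),-.1005)
```

```text
1562
t 16.9 p [0.5613 0.1089 0.1188] a -0.101 q [ 0.19  0.4   1.85 -0.    0.89  1.86] F [-0.9 -0.1 -2.8] w 0.148 -> row [ 0.0016 -0.0051 -0.0039] -0.0002
```

View pics/s8.png

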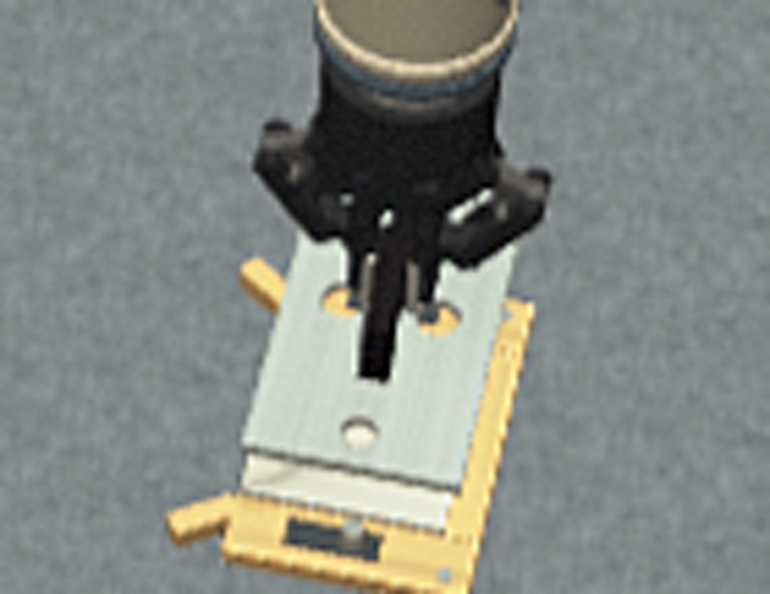

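The plate hangs over the jig. In the crop its near corners are at (243,448) and (463,487), the +x hole at (359,433) and the drill hole at (438,318). I'll solve its pose from these points.

Run:
```python
from h import *
from scipy.optimize import least_squares
z=np.load("cam.npz"); C=dict(intrinsics=z["K"],rvec=z["rv"],tvec=z["tv"])
ob=np.array([(243,446),(463,485),(359,432),(438,317),(345,301)]); px=np.c_[290+(ob[:,0]+.5)/5.5-.5,165+(ob[:,1]+.5)/5.4-.5]
mo=np.array([(90,-50,8),(90,50,8),(71,0,8),(0,22,8),(0,-22,8)])/1000
ee=np.array([.5613,.1089,.1188])
def f(x,full=False):
    R=Ro.from_euler("ZY",[x[2],-x[3]]).as_matrix(); q=w2px(C,mo@R.T+[x[0],x[1],x[4]])-px
    return q if full else np.r_[q.ravel(),(x[4]-(ee[2]-.0232))/.002]
for fixed in(False,True):
    g=(lambda x:f(np.r_[x[:3],0,x[3]])) if fixed else f
    s=least_squares(g,[.56,.11,-.1,.095] if fixed else [.56,.11,-.1,0,.095]).x
    x=np.r_[s[:3],0,s[3]] if fixed else s
    print(x.round(4),"pitch deg",np.rad2deg(x[3]).round(2),"res\n",f(x,True).round(2))
    o=(.5592,.1006,-.101); d=x[:2]-o[:2]; c,sn=np.cos(o[2]),np.sin(o[2]); print("in jig",(np.array([[c,sn],[-sn,c]])@d).round(4),"dyaw",x[2]-o[2])
```

```text
[ 0.5567  0.1098 -0.0901  0.0102  0.0956] pitch deg 0.58 res
 [[-0.05 -0.15]
 [-0.01  0.22]
 [ 0.3  -0.07]
 [-0.06  0.07]
 [-0.2  -0.08]]
in jig [-0.0034  0.0089] dyaw 0.01091117853748827
[ 0.5563  0.1098 -0.0905  0.      0.0956] pitch deg 0.0 res
 [[-0.04 -0.07]
 [-0.03  0.31]
 [ 0.3  -0.03]
 [-0.04 -0.04]
 [-0.18 -0.19]]
in jig [-0.0038  0.0089] dyaw 0.010511794089064094
```

Level to about 0.6°, and the template is at jig (−3.5, +9) mm with +0.6° yaw. Correcting to (0, +10) and descending to just above the pin noses.

>>> step_arm:
  rows:
    - [[0.004,-0.001,0.02,0.002,-1],[0.008,-0.003,0.06,0.005,-1],[0.0115,-0.004,0.1,0.005,-1],[0.0115,-0.004,0.14,0.005,-1],[0.0115,-0.004,0.17,0.005,-1],[0.0115,-0.004,0.19,0.005,-1],[0.0115,-0.004,0.2,0.005,-1],[0.0115,-0.004,0.2,0.005,-1]]
  squeeze: 50

```text
time_s: 17.57
ee_pos: [0.5645, 0.1096, 0.0578]
tool_rot: [0.001, 0.998, -0.056, 0.001]
contact_force: [0.3, -0.1, -3.2]
gripper_width: 0.147
```

Run:
```python
from h import *
C=r.read_camera("scene")
cv2.imwrite("pics/s9.png",cv2.resize(C["img"][185:275,310:400],None,fx=6.5,fy=6.5,interpolation=2))
go([.5647,.1098,.047],-.111); print(r.get_state()["ft_torque"])
```

```text
t 17.62 p [0.5649 0.1097 0.0585] a -0.1112 q [ 0.19  0.49  1.87 -0.    0.78  1.88] F [-0.3 -0.4 -3.6] w 0.148 -> row [-0.0009 -0.0004  0.0383] -0.0001
[0.00089714 0.03394886 0.01018731]
```

View pics/s9.png

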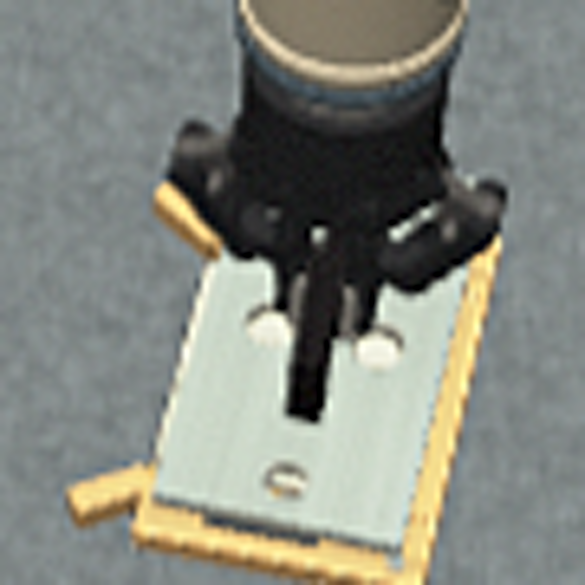

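The thick pin's top shows inside the +x hole at (287,483). Now lowering gently to feel for it.

>>> step_arm:
  rows:
    - [[0,0,0.01,0,-1],[0,0,0.018,0,-1],[0,0,0.026,0,-1],[0,0,0.032,0,-1]]

```text
time_s: 17.95
ee_pos: [0.5655, 0.1098, 0.0491]
tool_rot: [0.001, 0.998, -0.056, 0.002]
contact_force: [1.9, 0.7, -1.5]
gripper_width: 0.148
```

>>> step_arm:
  rows:
    - [[0,0,0.008,0,-1],[0,0,0.014,0,-1],[0,0,0.014,0,-1]]

```text
time_s: 18.2
ee_pos: [0.5664, 0.1099, 0.0449]
tool_rot: [0.001, 0.998, -0.055, 0.003]
contact_force: [2.9, 1.4, -3.8]
gripper_width: 0.146
```

The plate is past the noses with no upward force, and only a small +x side push. I'll ease that way and continue.

>>> step_arm:
  rows:
    - [[0.002,-0.001,0.006,0,-1],[0.003,-0.001,0.012,0,-1],[0.003,-0.001,0.018,0,-1],[0.003,-0.001,0.02,0,-1]]

```text
time_s: 18.53
ee_pos: [0.5668, 0.11, 0.0384]
tool_rot: [0.001, 0.998, -0.056, 0.002]
contact_force: [0.9, 0.2, -3.0]
gripper_width: 0.149
```

>>> step_arm:
  rows:
    - [[0,0,0.003,0,-1],[0,0,0.005,0,-1],[0,0,0.005,0,-1]]

```text
time_s: 18.78
ee_pos: [0.5666, 0.11, 0.037]
tool_rot: [0.001, 0.998, -0.055, 0.002]
contact_force: [-1.6, -0.0, 0.0]
gripper_width: 0.151
```

>>> step_arm:
  rows:
    - [[0,0,0.003,0,-1],[0,0,0.003,0,-1]]

```text
time_s: 18.95
ee_pos: [0.5666, 0.11, 0.0369]
tool_rot: [0.001, 0.998, -0.055, 0.002]
contact_force: [-4.5, -0.6, 9.3]
gripper_width: 0.149
```

The plate is supported at TCP 36.9 mm, against 37.2 mm expected, with light contact. Easing off, then releasing and withdrawing.

>>> step_arm:
  rows:
    - [[0,0,-0.001,0,-1],[0,0,-0.001,0,-0.6],[0,0,-0.001,0,-0.2],[0,0,-0.001,0,0.2],[0,0,-0.001,0,0.4],[0,0,-0.001,0,0.4],[0,0,-0.001,0,0.4]]
  squeeze: 20

```text
time_s: 19.53
ee_pos: [0.5667, 0.11, 0.0372]
tool_rot: [0.001, 0.998, -0.056, 0.002]
contact_force: [0.3, -0.9, -1.0]
gripper_width: 0.702
```

>>> step_arm:
  rows:
    - [[0,0,-0.03,0,0.4],[0,0,-0.1,0,0.4],[0,0,-0.2,0,0.4],[0,0,-0.32,0,0.4],[0,0,-0.44,0,0.4],[-0.1,0,-0.56,0,0.4],[-0.2,0.15,-0.66,0,0.4],[-0.35,0.3,-0.7,0,0.4],[-0.45,0.45,-0.7,0,0.4],[-0.5,0.6,-0.7,0,0.4],[-0.5,0.7,-0.7,0,0.4],[-0.5,0.7,-0.7,0,0.4],[-0.5,0.7,-0.7,0,0.4]]

```text
time_s: 20.62
ee_pos: [0.3905, -0.0857, 0.2477]
tool_rot: [0.002, 0.998, -0.057, 0.002]
contact_force: [0.1, 0.3, 0.7]
gripper_width: 0.703
```

Run:
```python
from h import *
T=r.read_camera("top");C=r.read_camera("scene")
cv2.imwrite("pics/end.png",np.hstack([cv2.resize(T["img"][220:310,255:345],None,fx=4.4,fy=4.4,interpolation=2),cv2.resize(C["img"][195:285,305:395],None,fx=4.4,fy=4.4,interpolation=2)]))
go([0.5,0,.2])
for n,c,o in(("top",T,(.5627,.1007,-.1)),("scene",C,(.5593,.1006,-.1))):
    m=mask("template",c)
    if m is None: print(n,"none"); continue
    for y in (0,):
        x,e=fit([(c,m)],TEMP,[.56,.11,-.1,.014],0,True); d=x[:2]-o[:2]; print(n,x.round(4),e.round(3),"jig x,y",.995*d[0]-.1*d[1],.1*d[0]+.995*d[1])
    for q in("tub","tape","mallet"):
        k=r.masks_of(q,c); print(q,k and np.round(k[0]["rect"]))
```

```text
t 20.72 p [ 0.3928 -0.0831  0.2476] a -0.115 q [-0.21 -0.03  2.06 -0.    1.11  1.47] F [-0.1 -0.2 -0.2] w 0.697 -> row [ 0.3224 -0.3164  0.1601] 0
top [ 0.5619  0.109  -0.1125  0.0142] 0.057 jig x,y -0.0016342481088864316 0.008187055937851677
tub [404. 185.  32.  38.]
tape [326. 189.  37.  42.]
mallet [156. 310.  56.  94.]
scene [ 0.5659  0.1102 -0.1149  0.0228] 0.046 jig x,y 0.0056244437789174685 0.010169538393371622
tub [237. 295.  37.  40.]
tape [319. 306.  38.  43.]
mallet [502. 227.  60.  82.]
```

View pics/end.png

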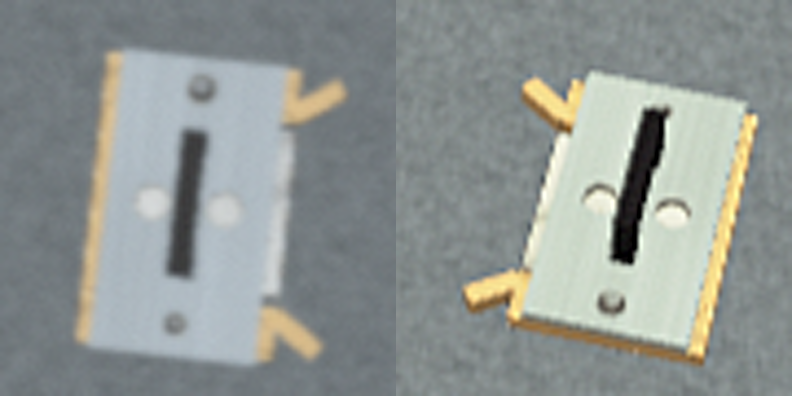

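Both pins stand through their holes at top crop (202,88) and (175,322), and the plate lies on the fences. I'll do one quick flushness check, since the scene fit's free z is weakly constrained, and then hand in.

Run:
```python
from h import *
for n in("top","scene"):
    c=r.read_camera(n); m=mask("template",c)
    for z in(.014,.018,.022):
        P_=[p+[0,0,z] for p in TEMP]; x,e=fit([(c,m)],P_,[.56,.11,-.1]); print(n,z,x.round(4),e.round(4))
print(r.finish_job())
```

```text
top 0.014 [ 0.563   0.1088 -0.1093] 0.0726
top 0.018 [ 0.5626  0.1087 -0.1085] 0.0743
top 0.022 [ 0.5625  0.1086 -0.1109] 0.0777
scene 0.014 [ 0.5592  0.1107 -0.1132] 0.0835
scene 0.018 [ 0.5616  0.1108 -0.1092] 0.0894
scene 0.022 [ 0.5643  0.1107 -0.1125] 0.0947
the job is handed in; nothing more can be done
None
```

The tile is home in the jig, the template is seated on both pins and released, and the job is handed in. The clock read about 21 s of the 72 s allowed.

- **Tile:** I slid it flat into the mouth with two fingers until it met the stop. The push peaked at about 19 N, and the tile then measured within about 1.5 mm of the jig's fitted origin in both cameras.
- **Template:** I took it off the rest by its handle, but it stayed tilted at 35° in the grip. I levelled it, still held, by lowering its low edge onto a clear patch of bench.
- **Levelling force:** That levelling briefly read 60 N at the wrist through the held template. This was below the 120 N limit, and I backed off at once.
- **Seating:** I placed it at a pin y of about +10 mm, found by sight. It went over the noses with only about 3 N of side force, took up contact at the expected height with about 13 N, and was then let go.

**Last checks:**
- **Pins and plate:** Both pins show through their holes and the plate lies on the fences.
- **Height:** With the height held fixed, both cameras fit best at 14 mm, which is flush. With the height left free, the scene camera alone gave 23 mm and the top camera 14 mm. I put that down to height being poorly constrained in a single view.
- **Turn:** The plate fits about 0.5° turned from the jig, which is within pin clearance and measuring error.
- **Bystanders:** The tub and tape are where they were, within a few pixels. The mallet is too, apart from its outline in the top view reading 9 pixels shorter than at the start. The arm never went near it.

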